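# Park both wheel arms of the abrasion tester

### The arm

A 6-joint arm with a two-finger parallel gripper is mounted at the origin on the work surface. World frame = base frame: x ahead of the robot, y to its left, z up, the work surface at z = 0. Lengths are in m, angles in degrees, forces in N, time in s.
With the tool pointing down it reaches from about 0.25 to 0.725 m from the base axis. Payload 9.7 kg.
Tool frame: the origin (TCP) lies midway between the tips of the shut fingers; the grasp point (between the pads) lies bot.hold_point_z behind it (bot.hold_point_z is the distance from the TCP to the grasp point, in m); z points along the fingers, y is the line along which they close (so a half turn about z gives the same grasp; the last joint's range is limited). The gripper opens to 85 mm and grips with 20 to 120 N. Pads are 22 mm wide; open, the fingers measure 114 mm over their backs; the gripper's body (76 mm by 85 mm) begins 54 mm behind the grasp point. The pads swing forward as they close: fully open they stand 13 mm farther back than shut.
Start: joints at [68.526, 4.979, 10.078, 95.1, 0, 90], TCP at [0.201, 0.512, 0.231] pointing down, gripper open.
Joint ranges: [-179.16, 179.16], [-48.56, 103.87], [-65.8, 70.77], [-126.05, 130.52], [-82.76, 87.17], [-180, 180]. Speed limits (degrees/s): [127.2, 127.2, 147.25, 180, 180, 180].

### API

Orientations are given as [roll, pitch, yaw] about the fixed x, y, z axes, in that order (R = Rz(yaw) Ry(pitch) Rx(roll)).
In Python, from workcell import bot, camera, camera_model, ticket gives the robot as it stands.
- The arm moves only by the tool send_rows, never from a script. Its argument "targets" is text: rows parted by semicolons, each of 5 numbers parted by spaces: the shift along the tool's x, y, z in mm, then the turn about the tool's z in degrees, then the closure in counts, from 0 (fully open) to 255 (shut). A call has 1 to 20 rows; each row is the pose to reach, as a shift and turn from the pose commanded when the call began, along the tool's axes at that moment; what a row does not reach only later rows make up. A row lasts 1/8 s, in which the tool goes at most 62.5 mm and 10.7 degrees, less where a joint would pass 70% of its speed; a pose out of reach is approached as far as the arm can. A call with a gripper value outside its range is refused whole. The fingers move at their own pace and stop on an object; "newtons" is the grip in N (left out, the last holds). Time passes only in rows, so rows that repeat a pose let the fingers close. It gives the time, the measured TCP pose, the force, the opening and the grip force at its end, in the units of the state.
- bot.get_obs(): the state, without advancing time (a new reading comes with each control period).
- camera(name): name is "side" or "top"; returns the picture (480x640x3 uint8, blue, green, red); there is no depth.
- camera_model(name): a dict with "K" (3x3 intrinsics, pixels), "pose" (4x4, takes a point from camera to world coordinates). Camera axes: x right, y down, z forward; pixel columns grow to the right and rows downward; lengths in m; the calibration is good to about 2 mm. A picture is of the moment at which its call begins. camera_model takes no time and is no camera call.
- ticket.job_done(): hands the job in; it is judged then, once.
The state is a dict: "time": time; "q": joint angles; "qd": joint speeds; "joint_efforts": joint torques, N m; "ee_pos": TCP position; "tcp_rot": TCP orientation; "wrist_force": force on the tool from outside, world axes, zero at the start; "torque": the same for the moment, N m; "opening": finger opening in m; "grasp_force": force on a finger pad.
Only numpy, scipy, OpenCV 4.12 (cv2) and the standard library are available. Lean on these libraries where they do the work, as an engineer would, in place of code of your own. Each camera call takes 0.05 s, during which the arm holds its last target. There are 200 camera calls.

### The job

The wear test on the plated disc is over: push both wheel arms of the abrasion tester up by their red lifting pins, past the balance point, until each stays up by itself against its rear stop. Use the fingertips only and push lightly: do not pinch or grip anything, do not fling an arm or let it drop back onto the disc, and leave everything else on the bench where it is.

Things in the scene. Friction and masses are not known exactly. Their poses are not given: they have to be found in the camera images.
- tester: White bench tester fixed to the table, 300 mm wide (y). Origin on the table under it; +x to its rear, +y to its left (robot's left), z up; front (-x) faces the robot. Sloping panel 45 mm high at x=-150 mm to 85 mm at x=-100; housing top 85 mm high back to x=+65. Copper-coloured test disc, centre x=-35 mm, top 105 mm up; suction tube along y=0, top 172 mm. Two arms reach forward over the disc.
- left_arm (a joint): Left (+y) wheel arm, rad: 0 = level, green wheel on the disc; grows as the front swings up and back; rear stop at 1.66. Bar 12 mm wide, 20 mm high, 195 mm long from the pivot; 52 mm wheel inside, 40 mm weight on top, brass counterweight behind. 0.8 to 1 kg, free-swinging: balances at 1.12; below it falls back, above it falls to the stop and stays. Takes 1 to 2 N at the pin, less near balance.
- right_arm (a joint): Angle (rad) of the right (-y) wheel arm, the mirror image of the left arm, same values.
- left_pin (a point): Middle of the left arm's lifting pin: red round bar 12 mm thick, sticking out level to the tester's left from the arm's front end, clear for 28 mm either side of this point (15 mm collar on the last 5 mm). 190 mm in front of the pivot axis at the pivot's height (131 mm above the table, 46 mm above the housing) with the arm down; 320 mm high with the arm up. Free space below and in front.
- right_pin (a point): Middle of the right arm's lifting pin, which sticks out to the right (tester -y); otherwise as the left one.
- left_pivot (a point): Point on the left arm's level pivot axis (along the tester's y), in the middle of the arm, 131 mm above the table; the pin is 36 mm farther left. The pivot is rigid and the pin does not roll: a fingertip pushing up must follow the pin's circle of 190 mm radius about this axis; pushed towards the pivot instead, it wedges and the force climbs.
- right_pivot (a point): The same for the right arm; the pin is 36 mm farther to the right.
- spare_weight: Loose bystander: steel loading weight 40 mm across with a knob, 48 mm high, standing on the table in front of the tester. Origin at the centre of its underside.
- spare_wheel: Loose bystander: spare green wheel 52 mm across, 13 mm thick with a hole, lying in front of the tester. Origin at the centre of its underside.
- dressing_stone: Loose bystander: grey stone 30 x 70 x 14 mm lying in front of the tester. Origin at the centre of its underside.
- brush: Loose bystander: cleaning brush with a wooden handle, 200 mm long, 42 mm wide, 20 mm high, lying beside the tester on the left. Origin under its middle.
- loupe: Loose bystander: black eye loupe 36 mm across and 34 mm high, standing on the right. Origin at the centre of its underside.
- watch_a: Loose bystander: copper-coloured watch case 41 mm across and 10 mm thick, in a cell of the green tray on the left.
- watch_b: Loose bystander: another watch case in the same tray.

How it is judged (in metres and radians):
At the end, for the whole second after the job is handed in: Both wheel arms stand up against their rear stops (joint above 1.55 rad), at rest and untouched (value of joint each of left_arm, right_arm above 1.55 rad and velocity of joint left_arm between -0.1 and 0.1 rad/s and velocity of joint right_arm between -0.1 and 0.1 rad/s).
It fails at once if the fingers press on or squeeze any part of the tester with more than 30 N (contact force between tester and the fingers above 30 N).
It fails at once if an arm is flung up (faster than 4 rad/s) (velocity of joint any of left_arm, right_arm above 4 rad/s).
It fails at once if an arm drops back onto the disc (faster than 2.5 rad/s in its last 0.1 rad) ((value of joint left_arm below 0.1 rad and velocity of joint left_arm below -2.5 rad/s) or (value of joint right_arm below 0.1 rad and velocity of joint right_arm below -2.5 rad/s)).
It fails at once if a loose thing is lifted, or moved by more than 20 mm (distance of any of spare_weight, spare_wheel, dressing_stone, brush, loupe, watch_a, watch_b from where it was at the start of the episode above 0.02 m).
It also fails if it takes over 64 s, if anything falls off the work surface, if the arm or the gripper's body presses on something with over 40 N, if the wrist force passes 120 N, or if a joint passes its speed limit or range.

## Working session

There is one attempt and no reset: what is moved stays moved. The work goes in short steps, Python scripts to look and compute and a tool call to move; the robot and the scene stay as the last step left them, time stands still between calls to the robot, and variables do not carry over. Pictures are saved under pics/ and viewed, at most 10 in all, crops included, and the job is handed in when it is done.

Besides the shell and the picture viewer there is one more tool, called as name(argument=value, ...) on one line, values as JSON. send_rows: Moves the arm, as the interface text tells. Its arguments: {"type":"object","properties":{"targets":{"type":"string"},"newtons":{"type":"number"}},"required":["targets"]}

```bash
mkdir -p pics; ls
python3 - <<'E'
from workcell import bot,camera,camera_model
import cv2
for n in("side","top"):
    cv2.imwrite(f"pics/{n}0.png",camera(n)); m=camera_model(n); print(n,m["K"],m["pose"])
print(bot.get_obs(),bot.hold_point_z)
E
```

```text
pics
side [[570.98230611   0.         319.12461507]
 [  0.         570.98230611 242.76178996]
 [  0.           0.           1.        ]] [[-0.87598342 -0.26944327  0.40006672  0.03368019]
 [-0.48181969  0.52736892 -0.69980841  1.02315555]
 [-0.02242409 -0.80578058 -0.5917895   0.86211416]
 [ 0.          0.          0.          1.        ]]
top [[453.89865923   0.         330.51850817]
 [  0.         453.89865923 240.70612893]
 [  0.           0.           1.        ]] [[-7.41563039e-04 -9.94094650e-01  1.08513951e-01  4.45868063e-01]
 [-9.99966292e-01  1.62449295e-03  8.04838175e-03  1.38321551e-01]
 [-8.17713338e-03 -1.08504325e-01 -9.94062345e-01  1.12592382e+00]
 [ 0.00000000e+00  0.00000000e+00  0.00000000e+00  1.00000000e+00]]
{'time': 0.1, 'q': array([6.85252265e+01, 5.00978479e+00, 1.00390281e+01, 9.50997966e+01,
       2.77407407e-03, 9.00011642e+01]), 'qd': array([-0.01245686, -0.0903776 ,  0.1195367 ,  0.01389681,  0.00687814,
       -0.05222405]), 'joint_efforts': array([-6.51423234e-04, -5.21564984e+01,  4.65653086e+01,  1.61460950e-02,
       -8.07120182e-05,  1.25462930e-05]), 'ee_pos': array([0.20126244, 0.5116326 , 0.23063665]), 'tcp_rot': array([-1.79929447e+02, -2.77263833e-03,  1.58524059e+02]), 'wrist_force': array([ 1.79928438,  0.04022878, -0.28967578]), 'torque': array([0.01530532, 0.01189346, 0.03123728]), 'grasp_force': 0.0, 'opening': 0.08542347387911742} 0.0187
```

View pics/side0.png

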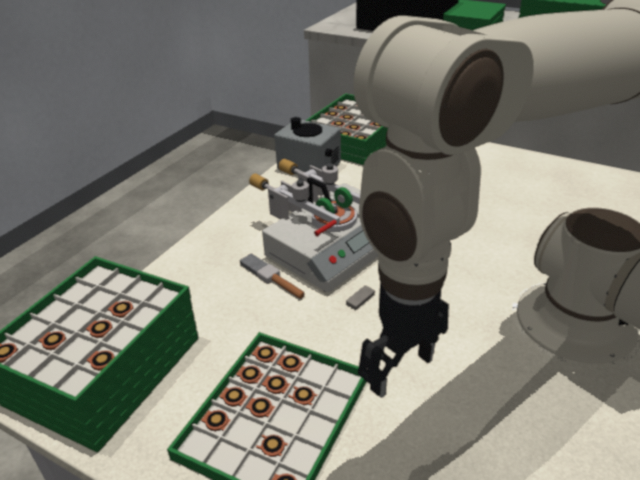

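View pics/top0.png

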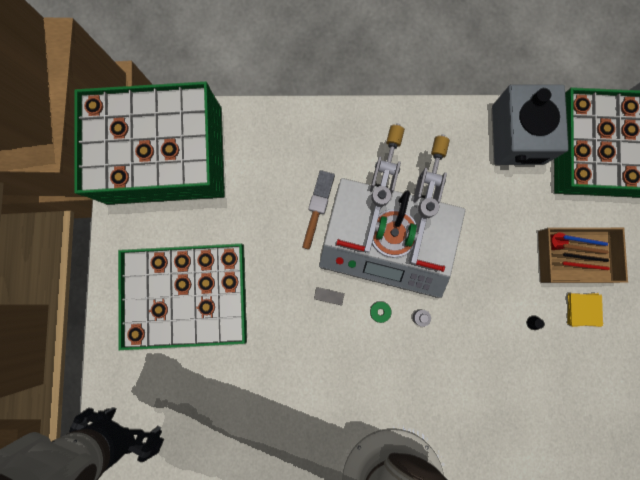

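```bash
cat > h.py <<'E'
import numpy as np,cv2
from workcell import bot,camera,camera_model
def ray(n,p):
    m=camera_model(n);P=np.array(m["pose"]);d=P[:3,:3]@np.linalg.solve(m["K"],[p[0],p[1],1]);return P[:3,3],d/np.linalg.norm(d)
def plane(n,p,z):
    o,d=ray(n,p);return o+d*(z-o[2])/d[2]
def proj(n,X):
    m=camera_model(n);P=np.linalg.inv(m["pose"]);c=P[:3,:3]@X+P[:3,3];u=m["K"]@c;return u[:2]/u[2]
def tri(p,q):
    o,d=ray("top",p);a,b=ray("side",q);s=np.linalg.lstsq(np.c_[d,-b],a-o,rcond=None)[0];x,y=o+d*s[0],a+b*s[1];return (x+y)/2,np.linalg.norm(x-y)
def reds(im,lo=(0,150,90)):
    h=cv2.cvtColor(im,cv2.COLOR_BGR2HSV);m=cv2.inRange(h,lo,(6,255,255))|cv2.inRange(h,(174,lo[1],lo[2]),(180,255,255))
    out=[]
    for c in cv2.findContours(m,cv2.RETR_EXTERNAL,cv2.CHAIN_APPROX_NONE)[0]:
        if cv2.contourArea(c)>8: out.append(cv2.minAreaRect(c)+(cv2.boxPoints(cv2.minAreaRect(c)).round(1).tolist(),))
    return out
E
python3 - <<'E'
from h import *
for n in("top","side"):
    im=cv2.imread(f"pics/{n}0.png")
    for r in reds(im):
        if 300<r[0][0]<470: print(n,r, plane(n,r[0],.131).round(3))
t=cv2.imread("pics/top0.png")[110:310,290:490];s=cv2.imread("pics/side0.png")
a=cv2.resize(t,(600,600),interpolation=cv2.INTER_CUBIC);cv2.imwrite("pics/t1.png",a)
b=cv2.resize(s[110:400,230:460],(600,756),interpolation=cv2.INTER_CUBIC)[:,:];cv2.imwrite("pics/s1.png",cv2.resize(b,(476,600)))
E
```

```text
top ((430.1856994628906, 265.3831481933594), (27.658313751220703, 4.476746082305908), 12.804265975952148, [[416.20001220703125, 264.5], [417.20001220703125, 260.1000061035156], [444.20001220703125, 266.29998779296875], [443.20001220703125, 270.6000061035156]]) [ 0.5   -0.072  0.131]
top ((339.0, 260.5), (5.0, 6.0), 90.0, [[336.0, 258.0], [342.0, 258.0], [342.0, 263.0], [336.0, 263.0]]) [0.511 0.128 0.131]
top ((350.23529052734375, 245.058837890625), (27.649059295654297, 4.365641117095947), 14.03624439239502, [[336.29998779296875, 243.8000030517578], [337.3999938964844, 239.60000610351562], [364.20001220703125, 246.3000030517578], [363.1000061035156, 250.5]]) [0.545 0.103 0.131]
side ((332.5, 259.0), (6.0, 5.0), 90.0, [[330.0, 256.0], [335.0, 256.0], [335.0, 262.0], [330.0, 262.0]]) [0.476 0.196 0.131]
side ((325.3676452636719, 226.27938842773438), (4.973459243774414, 21.951818466186523), 59.03623962402344, [[314.70001220703125, 229.8000030517578], [333.5, 218.5], [336.1000061035156, 222.8000030517578], [317.20001220703125, 234.10000610351562]]) [0.546 0.097 0.131]
```

View pics/t1.png

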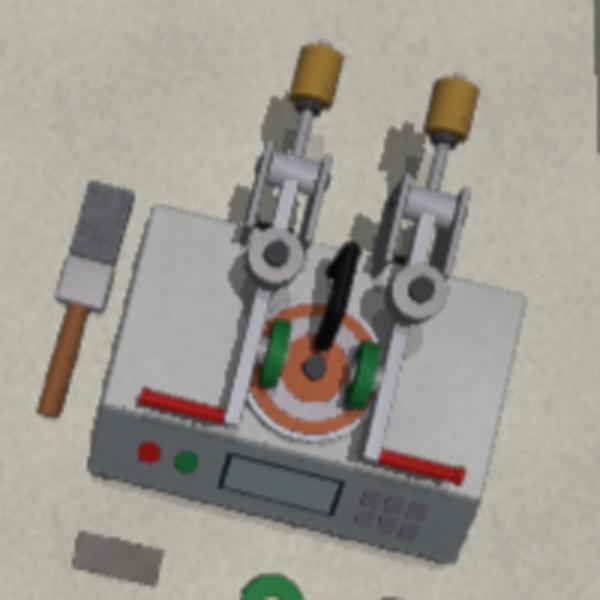

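send_rows(targets="0 0 0 0 255;0 0 0 0 255;0 0 0 0 255;0 0 0 0 255;0 0 0 0 255;0 0 0 0 255", newtons=20)

```text
time: 0.85
ee_pos: [0.2014, 0.5118, 0.2313]
tcp_rot: [180.0, -0.0, 158.5]
wrist_force: [-0.2, -1.1, -0.6]
opening: -0.0
grasp_force: 0.0
```

Run:
```python
from h import *
ex=np.array([.968,-.249]);ey=np.array([.249,.968])
f=lambda x,y:(290+x/3,110+y/3)
for nm,c,z in(("rearL",(155,207),.085),("rearR",(525,297),.085),("topedgeL",(107,402),.085),("topedgeR",(478,500),.085),("botL",(92,475),.045),("botR",(450,563),.045),("disc",(315,368),.105)):
    X=plane("top",f(*c),z);print(nm,X.round(3),(ex@X[:2]).round(3),(ey@X[:2]).round(3))
for p in((.545,.103),(.5,-.072)):print(ex@p,ey@p)
print(tri((350.2,245.1),(325.4,226.3)))
t=camera("side");cv2.imwrite("pics/s2.png",cv2.resize(t[240:420,330:480],(600,720),interpolation=cv2.INTER_CUBIC)[:600])
print(proj("side",bot.get_obs()["ee_pos"]))
```

```text
rearL [0.705 0.121 0.085] 0.652 0.292
rearR [ 0.633 -0.165  0.085] 0.654 -0.002
topedgeL [0.552 0.158 0.085] 0.495 0.29
topedgeR [ 0.476 -0.124  0.085] 0.492 -0.002
botL [0.498 0.171 0.045] 0.439 0.289
botR [ 0.428 -0.111  0.045] 0.442 -0.001
disc [0.575 0.001 0.105] 0.557 0.144
0.501913 0.235409
0.5019279999999999 0.054804000000000005
(array([0.54347241, 0.10280968, 0.13510745]), np.float64(0.001754085061147084))
[400.41524571 381.14840466]
```

View pics/s2.png

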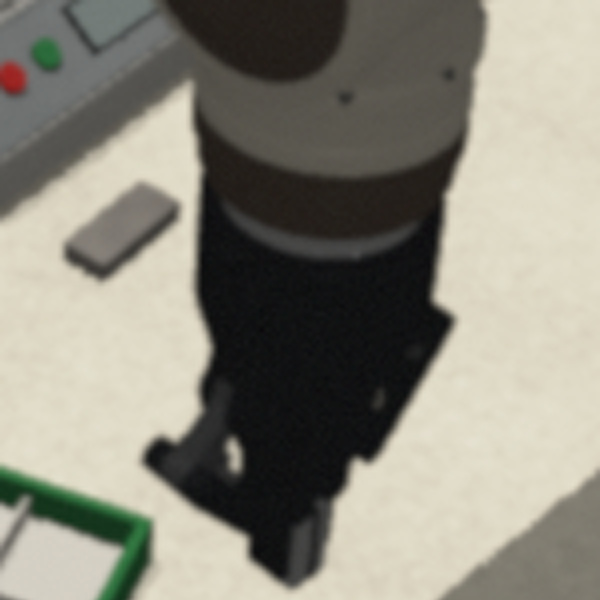

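send_rows(targets="0 0 -20 0 135;-40 -20 -30 5 135;-80 -42 -30 12 135;-120 -64 -30 20 135;-165 -88 -30 29 135;-210 -112 -30 38 135;-255 -136 -30 47 135;-300 -160 -30 56 135;-345 -185 -30 65 135;-390 -209 -20 73 135;-430 -230 -10 80 135;-455 -244 0 83 135;-468 -251 0 83 135;-468 -251 0 83 135;-468 -251 0 83 135")

```text
time: 2.78
ee_pos: [0.5447, 0.1078, 0.232]
tcp_rot: [180.0, -0.0, 75.6]
wrist_force: [-0.5, 0.6, -0.6]
opening: 0.0402
grasp_force: 0.0
```

Run:
```python
from h import *
o=bot.get_obs();print(o["time"],o["q"].round(1),o["ee_pos"].round(4),o["tcp_rot"].round(2),o["opening"],o["wrist_force"].round(2))
a=camera("top")[110:310,290:490];b=camera("side")[130:330,230:430]
cv2.imwrite("pics/m3.png",np.hstack([cv2.resize(i,(400,400),interpolation=cv2.INTER_CUBIC) for i in(a,b)]))
```

```text
2.775 [ 11.2   5.7  10.9  95.2   0.  115.6] [0.5447 0.1078 0.232 ] [ 1.7997e+02 -3.0000e-02  7.5620e+01] 0.04023715436214004 [-0.48  0.57 -0.64]
```

View pics/m3.png

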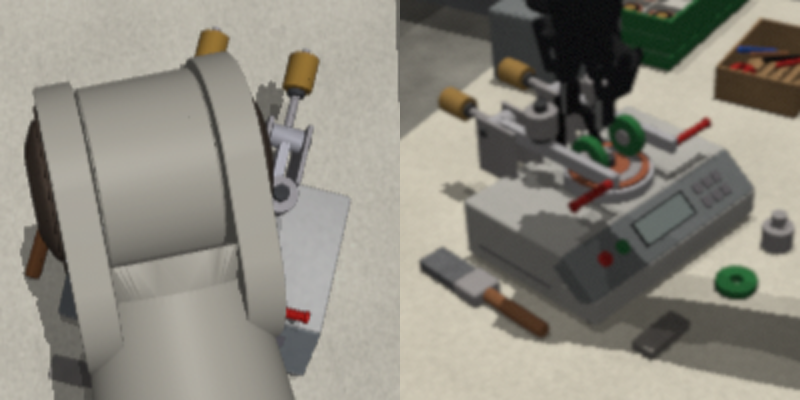

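send_rows(targets="0 0 30 0 135;0 0 70 0 135;0 0 105 0 135;0 0 121 0 135;0 0 121 0 135;0 5 121 0 135;0 9 121 0 135;0 9 121 0 135")

```text
time: 3.88
ee_pos: [0.5544, 0.1046, 0.111]
tcp_rot: [179.9, -0.0, 75.5]
wrist_force: [-0.3, -0.9, 1.1]
opening: 0.0405
grasp_force: 0.0
```

send_rows(targets="0 0.5 0 0 135;0 1 0 0 135;0 1.5 0 0 135;0 2 0 0 135;0 2 0 0 135")

```text
time: 4.5
ee_pos: [0.5556, 0.1042, 0.1103]
tcp_rot: [-180.0, -0.0, 75.5]
wrist_force: [0.8, 0.5, 0.1]
opening: 0.0402
grasp_force: 0.0
```

send_rows(targets="0 0.5 0 0 135;0 1 0 0 135;0 1 0 0 135")

```text
time: 4.88
ee_pos: [0.5566, 0.1039, 0.1103]
tcp_rot: [-180.0, -0.0, 75.5]
wrist_force: [-0.2, 0.2, -0.3]
opening: 0.0401
grasp_force: 0.0
```

send_rows(targets="0 0.5 0 0 135;0 1 0 0 135;0 1 0 0 135")

```text
time: 5.25
ee_pos: [0.5576, 0.1036, 0.1103]
tcp_rot: [-180.0, 0.0, 75.5]
wrist_force: [0.4, -0.3, 0.4]
opening: 0.0405
grasp_force: 0.0
```

send_rows(targets="0 0.5 0 0 135;0 1 0 0 135;0 1 0 0 135")

```text
time: 5.62
ee_pos: [0.5586, 0.1034, 0.1103]
tcp_rot: [180.0, 0.0, 75.5]
wrist_force: [-0.3, -0.7, -0.1]
opening: 0.0404
grasp_force: 0.0
```

send_rows(targets="0 0.5 0 0 135;0 1 0 0 135;0 1 0 0 135")

```text
time: 6.0
ee_pos: [0.5595, 0.1032, 0.1103]
tcp_rot: [-180.0, -0.0, 75.5]
wrist_force: [0.2, 0.2, 0.4]
opening: 0.04
grasp_force: 0.0
```

send_rows(targets="0 0.5 0 0 135;0 1 0 0 135;0 1 0 0 135")

```text
time: 6.38
ee_pos: [0.5604, 0.1029, 0.1103]
tcp_rot: [-180.0, -0.0, 75.5]
wrist_force: [-0.4, 0.4, -0.3]
opening: 0.0405
grasp_force: 0.2
```

send_rows(targets="0 0.5 0 0 135;0 1 0 0 135;0 1 0 0 135")

```text
time: 6.75
ee_pos: [0.5606, 0.1029, 0.1102]
tcp_rot: [-179.9, 0.0, 75.5]
wrist_force: [-6.0, 1.7, 2.7]
opening: 0.0402
grasp_force: 3.2
```

send_rows(targets="0 0.2 -1 0 135;0 0.3 -2.5 0 135;0 0.4 -4 0 135;0 0.4 -5.5 0 135;0 0.4 -7 0 135;0 0.4 -8.5 0 135;0 0.4 -9.8 0 135;0 0.4 -9.8 0 135")

```text
time: 7.75
ee_pos: [0.5607, 0.1028, 0.1196]
tcp_rot: [-179.9, 0.0, 75.5]
wrist_force: [-6.4, 1.5, -0.4]
opening: 0.0402
grasp_force: 3.1
```

Run:
```python
from h import *
o=bot.get_obs();print(o["time"],o["ee_pos"].round(4),o["opening"],o["wrist_force"].round(2))
im=camera("side");cv2.imwrite("pics/k1.png",im)
for r in reds(im):
    if 300<r[0][0]<470: print(r)
for n,a in(("s0","side0"),):
    for r in reds(cv2.imread("pics/side0.png")):
        if 300<r[0][0]<470: print(r)
p=np.array([.547,.1065,.131]);print(proj("side",p),proj("side",p+[0,0,.0095]))
```

```text
7.75 [0.5607 0.1028 0.1196] 0.04022921127847412 [-6.43  1.53 -0.39]
((376.08428955078125, 195.13485717773438), (2.437994956970215, 17.171966552734375), 57.9946174621582, [[368.20001220703125, 198.6999969482422], [382.70001220703125, 189.60000610351562], [384.0, 191.60000610351562], [369.3999938964844, 200.6999969482422]])
((400.5946044921875, 162.93243408203125), (11.343530654907227, 3.6167776584625244), 9.462322235107422, [[394.70001220703125, 163.8000030517578], [395.29998779296875, 160.1999969482422], [406.5, 162.10000610351562], [405.8999938964844, 165.60000610351562]])
((426.8846435546875, 160.42306518554688), (2.353393316268921, 18.43491554260254), 78.69007110595703, [[417.6000061035156, 161.10000610351562], [435.70001220703125, 157.5], [436.20001220703125, 159.8000030517578], [418.1000061035156, 163.39999389648438]])
((332.5, 259.0), (6.0, 5.0), 90.0, [[330.0, 256.0], [335.0, 256.0], [335.0, 262.0], [330.0, 262.0]])
((325.3676452636719, 226.27938842773438), (4.973459243774414, 21.951818466186523), 59.03623962402344, [[314.70001220703125, 229.8000030517578], [333.5, 218.5], [336.1000061035156, 222.8000030517578], [317.20001220703125, 234.10000610351562]])
[322.87205681 228.21017965] [322.79311148 224.71487506]
```

```bash
python3 -c "
import cv2
im=cv2.imread('pics/k1.png');cv2.imwrite('pics/k1c.png',cv2.resize(im[130:310,230:430],(667,600),interpolation=cv2.INTER_CUBIC))"
```

```text
(no output)
```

View pics/k1c.png

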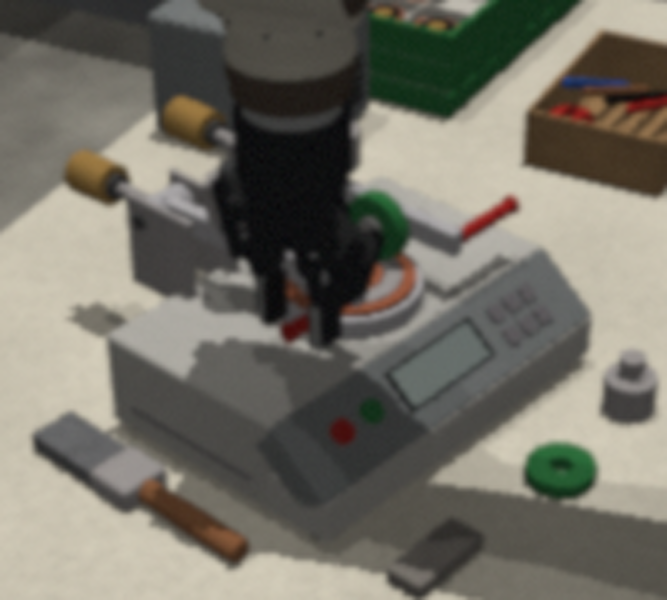

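```bash
cat >> h.py <<'E'
def brass(im,box=(235,150,285,215)):
    x0,y0,x1,y1=box;h=cv2.cvtColor(im[y0:y1,x0:x1],cv2.COLOR_BGR2HSV);m=cv2.inRange(h,(10,110,60),(25,255,255))
    n,l,s,c=cv2.connectedComponentsWithStats(m);return [(s[i,4],(c[i]+[x0,y0]).round(2)) for i in range(1,n) if s[i,4]>15]
E
python3 - <<'E'
from h import *
for f in("side0","k1"):
    im=cv2.imread(f"pics/{f}.png");print(f,brass(im))
    for r in reds(im,(0,120,30)):
        if 300<r[0][0]<350: print(r)
e=np.array([.547+.028*.249,.1065+.028*.968,.131]);print(proj("side",e),proj("side",e+[0,0,.0095]))
E
```

```text
side0 [(np.int32(60), array([281.88, 164.62])), (np.int32(143), array([256.55, 180.47]))]
((332.0, 259.0), (6.0, 6.0), 90.0, [[329.0, 256.0], [335.0, 256.0], [335.0, 262.0], [329.0, 262.0]])
((324.9999694824219, 226.49998474121094), (5.824352264404297, 23.852108001708984), 56.3099365234375, [[313.5, 230.6999969482422], [333.29998779296875, 217.5], [336.5, 222.3000030517578], [316.70001220703125, 235.5]])
k1 [(np.int32(62), array([281.87, 164.68])), (np.int32(137), array([256.55, 181.7 ]))]
((332.0, 259.0), (6.0, 6.0), 90.0, [[329.0, 256.0], [335.0, 256.0], [335.0, 262.0], [329.0, 262.0]])
((318.41180419921875, 227.85296630859375), (3.944467544555664, 8.060433387756348), 59.03623962402344, [[313.8999938964844, 228.1999969482422], [320.8999938964844, 224.10000610351562], [322.8999938964844, 227.5], [316.0, 231.60000610351562]])
[314.25741407 233.63508958] [314.13894556 230.11907324]
```

```bash
cat >> h.py <<'E'
def table(t0,t1,n):
    f=lambda t:np.array([190*(1-np.cos(t)),-(190*np.sin(t)+6*t)])
    return ";".join("0 %.1f %.1f 0 135"%tuple(f(t)-f(t0)) for t in np.linspace(t0,t1,n+1)[1:])
E
python3 -c "
from h import *
print(table(.05,.35,14));print(table(.35,.8,18));print(table(.8,1.2,16))"
```

```text
0 0.2 -4.2 0 135;0 0.6 -8.4 0 135;0 1.0 -12.6 0 135;0 1.5 -16.7 0 135;0 2.1 -20.9 0 135;0 2.8 -25.0 0 135;0 3.5 -29.2 0 135;0 4.4 -33.3 0 135;0 5.3 -37.4 0 135;0 6.4 -41.4 0 135;0 7.5 -45.5 0 135;0 8.7 -49.5 0 135;0 9.9 -53.5 0 135;0 11.3 -57.5 0 135
0 1.7 -4.6 0 135;0 3.5 -9.1 0 135;0 5.4 -13.6 0 135;0 7.4 -18.1 0 135;0 9.5 -22.5 0 135;0 11.7 -26.8 0 135;0 14.1 -31.1 0 135;0 16.5 -35.4 0 135;0 19.0 -39.5 0 135;0 21.7 -43.6 0 135;0 24.4 -47.7 0 135;0 27.2 -51.6 0 135;0 30.1 -55.5 0 135;0 33.2 -59.4 0 135;0 36.3 -63.1 0 135;0 39.5 -66.8 0 135;0 42.7 -70.3 0 135;0 46.1 -73.8 0 135
0 3.4 -3.4 0 135;0 7.0 -6.7 0 135;0 10.6 -10.0 0 135;0 14.3 -13.1 0 135;0 18.0 -16.2 0 135;0 21.9 -19.2 0 135;0 25.8 -22.0 0 135;0 29.7 -24.8 0 135;0 33.7 -27.4 0 135;0 37.8 -30.0 0 135;0 42.0 -32.5 0 135;0 46.2 -34.8 0 135;0 50.5 -37.1 0 135;0 54.8 -39.2 0 135;0 59.1 -41.3 0 135;0 63.5 -43.2 0 135
```

send_rows(targets="0 0.2 -4.2 0 135;0 0.6 -8.4 0 135;0 1.0 -12.6 0 135;0 1.5 -16.7 0 135")

```text
time: 8.3
ee_pos: [0.5622, 0.1024, 0.1364]
tcp_rot: [-179.8, 0.0, 75.5]
wrist_force: [-5.7, 1.7, -0.4]
opening: 0.0402
grasp_force: 3.2
```

send_rows(targets="0 0.6 -4.2 0 135;0 1.3 -8.3 0 135;0 2.1 -12.5 0 135;0 2.9 -16.6 0 135;0 3.9 -20.7 0 135;0 4.9 -24.7 0 135;0 6 -28.8 0 135")

```text
time: 9.18
ee_pos: [0.568, 0.101, 0.1654]
tcp_rot: [-179.9, 0.0, 75.5]
wrist_force: [-5.5, 1.6, 1.2]
opening: 0.0404
grasp_force: 3.5
```

send_rows(targets="0 1.2 -4 0 135;0 2.5 -8 0 135;0 3.8 -12 0 135;0 3.8 -12 0 135")

```text
time: 9.68
ee_pos: [0.5719, 0.1, 0.1778]
tcp_rot: [-179.9, -0.0, 75.5]
wrist_force: [-7.3, 2.1, 2.2]
opening: 0.0403
grasp_force: 3.7
```

Run:
```python
from h import *
im=camera("side");cv2.imwrite("pics/k2.png",im);print(brass(im),bot.get_obs()["wrist_force"])
for r in reds(im,(0,120,30)):
    if 300<r[0][0]<350: print(r)
pm=np.array([.547,.1065]);th=.35
e=np.r_[pm+.190*(1-np.cos(th))*np.array([.968,-.249])+.028*np.array([.249,.968]),.131+.19*np.sin(th)];print(proj("side",e))
```

```text
[(np.int32(60), array([281.88, 164.62])), (np.int32(115), array([258.68, 190.83]))] [-6.74058454  2.07237229  2.33715027]
((332.0, 259.0), (6.0, 6.0), 90.0, [[329.0, 256.0], [335.0, 256.0], [335.0, 262.0], [329.0, 262.0]])
((313.2884826660156, 204.9423065185547), (6.275716304779053, 8.825225830078125), 78.69007110595703, [[308.29998779296875, 202.6999969482422], [317.0, 201.0], [318.20001220703125, 207.1999969482422], [309.6000061035156, 208.89999389648438]])
[309.56424254 206.95728559]
```

send_rows(targets="0 1.4 -4.6 0 135;0 3.2 -9.1 0 135;0 5.1 -13.6 0 135;0 7.1 -18.1 0 135;0 9.2 -22.5 0 135;0 11.4 -26.8 0 135;0 13.8 -31.1 0 135;0 16.2 -35.4 0 135;0 18.7 -39.5 0 135")

```text
time: 10.85
ee_pos: [0.5904, 0.0953, 0.2174]
tcp_rot: [-179.9, -0.0, 75.5]
wrist_force: [-5.3, 1.8, 3.3]
opening: 0.0402
grasp_force: 2.6
```

send_rows(targets="0 2.7 -4.1 0 135;0 5.4 -8.2 0 135;0 8.2 -12.1 0 135;0 11.1 -16 0 135;0 14.2 -19.9 0 135;0 17.3 -23.6 0 135;0 20.5 -27.3 0 135;0 23.7 -30.8 0 135;0 27.1 -34.3 0 135")

```text
time: 11.98
ee_pos: [0.6175, 0.0882, 0.2516]
tcp_rot: [180.0, 0.0, 75.5]
wrist_force: [-2.0, 0.0, 0.4]
opening: 0.0404
grasp_force: 0.9
```

Run:
```python
from h import *
im=camera("side");cv2.imwrite("pics/k3.png",im);print(brass(im,(235,150,285,230)),bot.get_obs()["wrist_force"],bot.get_obs()["q"].round(1))
for r in reds(im,(0,120,30)):
    if 290<r[0][0]<350: print(r)
pm=np.array([.547,.1065])
for th in(.7,.8,.9):
    e=np.r_[pm+.190*(1-np.cos(th))*np.array([.968,-.249])+.028*np.array([.249,.968]),.131+.19*np.sin(th)];print(proj("side",e))
```

```text
[(np.int32(92), array([263.98, 204.33]))] [-0.19646439 -0.21988151  0.2445701 ] [  8.1  16.2  25.3  99.   -0.  112.6]
((332.0, 259.0), (6.0, 6.0), 90.0, [[329.0, 256.0], [335.0, 256.0], [335.0, 262.0], [329.0, 262.0]])
((296.29998779296875, 168.89999389648438), (5.692099571228027, 9.486831665039062), 71.56504821777344, [[290.8999938964844, 167.6999969482422], [299.8999938964844, 164.6999969482422], [301.70001220703125, 170.10000610351562], [292.70001220703125, 173.10000610351562]])
((312.5, 160.5), (5.0, 3.0), 90.0, [[311.0, 158.0], [314.0, 158.0], [314.0, 163.0], [311.0, 163.0]])
[297.50600997 178.74027301]
[292.91384403 171.04237264]
[287.91579642 163.7053681 ]
```

send_rows(targets="0 3.4 -3.4 0 135;0 7 -6.7 0 135;0 10.6 -10 0 135;0 14.3 -13.1 0 135;0 18 -16.2 0 135;0 21.9 -19.2 0 135;0 25.8 -22 0 135;0 29.7 -24.8 0 135;0 33.7 -27.4 0 135;0 37.8 -30 0 135;0 42 -32.5 0 135;0 46.2 -34.8 0 135;0 50.5 -37.1 0 135;0 54 -39.2 0 135;0 56.5 -41 0 135;0 59 -43 0 135;0 59 -43 0 135;0 59 -43 0 135")

```text
time: 14.28
ee_pos: [0.6742, 0.0736, 0.2943]
tcp_rot: [-180.0, -0.0, 75.5]
wrist_force: [-0.2, 1.0, -0.5]
opening: 0.04
grasp_force: 0.0
```

Run:
```python
from h import *
im=camera("side");cv2.imwrite("pics/k4.png",im);print(brass(im,(235,150,295,240)),bot.get_obs()["wrist_force"],bot.get_obs()["q"].round(1))
for r in reds(im,(0,120,30)):
    if 230<r[0][0]<350: print(r)
pm=np.array([.547,.1065])
for th in(1.1,1.2,1.3,1.4,1.66):
    e=np.r_[pm+.190*(1-np.cos(th))*np.array([.968,-.249])+.028*np.array([.249,.968]),.131+.19*np.sin(th)];print(th,proj("side",e))
```

```text
[(np.int32(35), array([271.71, 217.8 ]))] [-0.18021471  0.44382072  0.74655316] [  6.2  27.6  45.2 107.6  -0.  110.7]
((332.0, 259.0), (6.0, 6.0), 90.0, [[329.0, 256.0], [335.0, 256.0], [335.0, 262.0], [329.0, 262.0]])
((275.25, 142.24998474121094), (6.864064693450928, 10.982503890991211), 78.69007110595703, [[269.20001220703125, 140.0], [280.0, 137.8000030517578], [281.29998779296875, 144.5], [270.5, 146.6999969482422]])
1.1 [276.98536986 150.50765607]
1.2 [271.20641643 144.81995554]
1.3 [265.3245776  139.83541652]
1.4 [259.41963345 135.60912625]
1.66 [244.50441452 128.42131562]
```

send_rows(targets="0 4 -1 0 135;0 8 -1 0 135;0 12 -2 0 135;0 16 -2 0 135;0 20 -2 0 135;0 24 -2 0 135;0 28 -2 0 135;0 32 -2 0 135;0 36 -2 0 135;0 40 -2 0 135;0 40 -2 0 135;0 40 -2 0 135")

```text
time: 15.82
ee_pos: [0.713, 0.0636, 0.2962]
tcp_rot: [-180.0, 0.0, 75.5]
wrist_force: [0.3, -0.0, -1.1]
opening: 0.0406
grasp_force: 0.3
```

Run:
```python
from h import *
im=camera("side");cv2.imwrite("pics/k5.png",im);print(bot.get_obs()["wrist_force"],bot.get_obs()["q"].round(1))
for r in reds(im,(0,120,30)):
    if 230<r[0][0]<350: print(r)
cv2.imwrite('pics/k5c.png',cv2.resize(im[80:260,200:400],(667,600),interpolation=cv2.INTER_CUBIC))
```

```text
[ 1.31616204 -0.50614774  0.3210192 ] [  5.1  36.1  57.9 111.8   0.  109.6]
((332.0, 259.0), (6.0, 6.0), 90.0, [[329.0, 256.0], [335.0, 256.0], [335.0, 262.0], [329.0, 262.0]])
((259.300048828125, 127.5999984741211), (6.7082037925720215, 18.782970428466797), 63.43495178222656, [[249.39999389648438, 128.8000030517578], [266.20001220703125, 120.4000015258789], [269.20001220703125, 126.4000015258789], [252.39999389648438, 134.8000030517578]])
```

View pics/k5c.png

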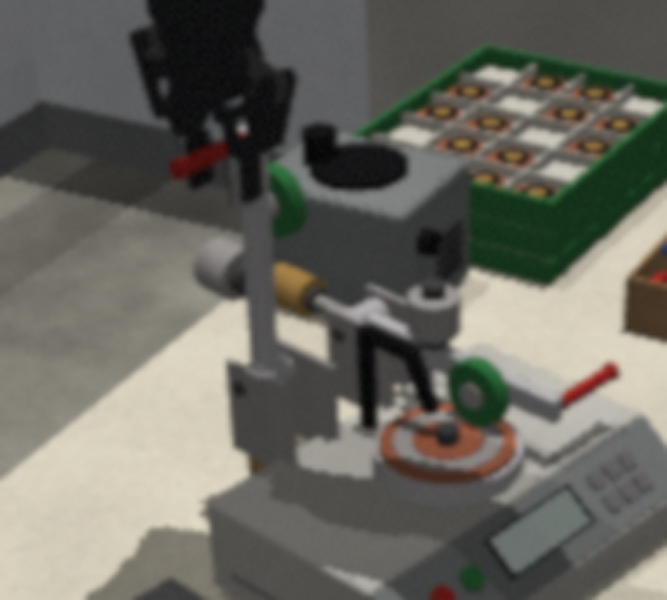

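send_rows(targets="0 3 0 0 135;0 6 0 0 135;0 9 0 0 135;0 12 0 0 135;0 12 0 0 135;0 12 0 0 135")

```text
time: 16.62
ee_pos: [0.7246, 0.0605, 0.2962]
tcp_rot: [-180.0, 0.0, 75.5]
wrist_force: [1.1, -0.3, -0.7]
opening: 0.0403
grasp_force: 0.3
```

Run:
```python
from h import *
im=camera("side");print(bot.get_obs()["wrist_force"],bot.get_obs()["q"].round(1))
for r in reds(im,(0,120,30)):
    if 230<r[0][0]<350: print(r)
```

```text
[1.03351706 0.13926388 0.04614625] [  4.8  39.3  62.9 113.6   0.  109.3]
((332.0, 259.0), (6.0, 6.0), 90.0, [[329.0, 256.0], [335.0, 256.0], [335.0, 262.0], [329.0, 262.0]])
((255.7000274658203, 125.90001678466797), (6.7082037925720215, 18.335756301879883), 63.43495178222656, [[246.0, 127.0], [262.3999938964844, 118.80000305175781], [265.3999938964844, 124.80000305175781], [249.0, 133.0]])
```

Now open gradually; the rear finger backs off and lets the pin to its stop.

send_rows(targets="0 0 0 0 120;0 0 0 0 105;0 0 0 0 90;0 0 0 0 60;0 0 0 0 30;0 0 0 0 0;0 0 0 0 0;0 0 0 0 0")

```text
time: 17.68
ee_pos: [0.7246, 0.0606, 0.2964]
tcp_rot: [-180.0, 0.0, 75.5]
wrist_force: [-0.8, 0.2, -0.0]
opening: 0.0857
grasp_force: 0.0
```

Run:
```python
from h import *
im=camera("side");print(bot.get_obs()["wrist_force"])
for r in reds(im,(0,120,30)):
    if 230<r[0][0]<350: print(r)
```

```text
[-0.04710323  0.99651956 -0.33766167]
((332.0, 259.0), (6.0, 6.0), 90.0, [[329.0, 256.0], [335.0, 256.0], [335.0, 262.0], [329.0, 262.0]])
((255.52740478515625, 123.48723602294922), (6.403694152832031, 24.5877685546875), 64.98310089111328, [[243.0, 125.80000305175781], [265.29998779296875, 115.4000015258789], [268.0, 121.19999694824219], [245.6999969482422, 131.60000610351562]])
```

send_rows(targets="0 -1 -6 0 0;0 -2 -12 0 0;0 -3 -20 0 0;0 -4 -28 0 0;0 -4 -36 0 0;0 -4 -44 0 0;0 -4 -44 0 0")

```text
time: 18.6
ee_pos: [0.7122, 0.0608, 0.3345]
tcp_rot: [179.4, -0.2, 75.5]
wrist_force: [-0.2, -0.7, 0.4]
opening: 0.0858
grasp_force: 0.0
```

send_rows(targets="0 -30 0 0 0;0 -70 0 0 20;0 -110 0 0 50;-30 -140 0 0 100;-70 -165 10 0 135;-110 -176 30 0 135;-150 -176 60 0 135;-186 -176 90 0 135;-186 -176 90 0 135;-186 -176 90 0 135")

```text
time: 19.85
ee_pos: [0.4966, -0.075, 0.2417]
tcp_rot: [179.4, -0.2, 75.5]
wrist_force: [0.5, -0.2, 0.2]
opening: 0.0401
grasp_force: 0.0
```

Run:
```python
from h import *
o=bot.get_obs();print(o["time"],o["q"].round(1),o["ee_pos"].round(4),o["tcp_rot"].round(2),o["opening"])
im=camera("side")
for r in reds(im,(0,120,30)):
    if 230<r[0][0]<450 and r[0][1]<300: print(r)
for p in([.502,-.0725,.131],[.502-.007,-.0725-.027,.131],[.502+.007,-.0725+.027,.131]):print(proj("side",np.array(p)))
im0=cv2.imread("pics/k5.png")
for r in reds(im0):
    if 350<r[0][0]<450 and r[0][1]<300: print("old",r)
```

```text
19.85 [-8.7 -1.9  4.2 95.5  0.1 95.8] [ 0.4966 -0.075   0.2417] [179.42  -0.2   75.5 ] 0.04009461196979678
((332.0, 259.0), (6.0, 6.0), 90.0, [[329.0, 256.0], [335.0, 256.0], [335.0, 262.0], [329.0, 262.0]])
((376.2191162109375, 195.0505828857422), (2.437994956970215, 17.489965438842773), 57.9946174621582, [[368.20001220703125, 198.6999969482422], [383.0, 189.39999389648438], [384.29998779296875, 191.39999389648438], [369.3999938964844, 200.6999969482422]])
((400.6346435546875, 162.82691955566406), (11.374736785888672, 3.7262067794799805), 11.309932708740234, [[394.70001220703125, 163.5], [395.3999938964844, 159.89999389648438], [406.6000061035156, 162.10000610351562], [405.79998779296875, 165.8000030517578]])
((426.8499755859375, 159.94998168945312), (3.8183765411376953, 18.384777069091797), 81.8698959350586, [[417.5, 159.39999389648438], [435.70001220703125, 156.8000030517578], [436.20001220703125, 160.5], [418.0, 163.10000610351562]])
((255.54017639160156, 123.51461029052734), (6.3432817459106445, 24.5877685546875), 64.98310089111328, [[243.10000610351562, 125.80000305175781], [26
[... 232 characters left out ...]
1406), (2.437994956970215, 16.6419677734375), 57.9946174621582, [[368.6000061035156, 198.39999389648438], [382.70001220703125, 189.60000610351562], [384.0, 191.60000610351562], [369.8999938964844, 200.39999389648438]])
old ((400.6153869628906, 162.92308044433594), (11.374736785888672, 3.53009033203125), 11.309932708740234, [[394.70001220703125, 163.5], [395.3999938964844, 160.10000610351562], [406.5, 162.3000030517578], [405.79998779296875, 165.8000030517578]])
old ((426.88800048828125, 160.38401794433594), (2.504396677017212, 18.425201416015625), 79.69515228271484, [[417.6000061035156, 160.8000030517578], [435.70001220703125, 157.5], [436.20001220703125, 160.0], [418.0, 163.3000030517578]])
```

send_rows(targets="0 6 20 0 135;0 6 60 0 135;0 6 95 0 135;0 6 120 0 135;0 6 130 0 135;0 6 130 0 135;0 10 130 0 135;0 14 130 0 135;0 16 130 0 135;0 16 130 0 135")

```text
time: 21.15
ee_pos: [0.5134, -0.0792, 0.1113]
tcp_rot: [179.5, -0.2, 75.5]
wrist_force: [-0.0, -0.5, -0.2]
opening: 0.0401
grasp_force: 0.0
```

send_rows(targets="0 0.5 0 0 135;0 1 0 0 135;0 1.5 0 0 135;0 2 0 0 135;0 2 0 0 135")

```text
time: 21.78
ee_pos: [0.5142, -0.0794, 0.1111]
tcp_rot: [179.6, -0.2, 75.5]
wrist_force: [-6.5, 1.6, 1.9]
opening: 0.0404
grasp_force: 3.2
```

send_rows(targets="0 0.5 0 0 135;0 1 0 0 135;0 1 0 0 135")

```text
time: 22.15
ee_pos: [0.5143, -0.0794, 0.111]
tcp_rot: [179.7, -0.2, 75.5]
wrist_force: [-11.5, 2.8, 5.3]
opening: 0.0406
grasp_force: 5.7
```

send_rows(targets="0 -0.5 -1 0 135;0 -0.5 -2.5 0 135;0 -0.5 -4 0 135;0 -0.4 -5.5 0 135;0 -0.4 -7 0 135;0 -0.4 -8.5 0 135;0 -0.4 -9.8 0 135;0 -0.4 -9.8 0 135")

```text
time: 23.15
ee_pos: [0.5144, -0.0794, 0.1204]
tcp_rot: [179.6, -0.2, 75.5]
wrist_force: [-6.6, 1.7, -1.5]
opening: 0.0403
grasp_force: 3.2
```

Run:
```python
from h import *
print(bot.get_obs()["wrist_force"])
for im in(cv2.imread("pics/k5.png"),camera("side")):
  for r in reds(im):
    if 360<r[0][0]<392 and r[0][1]<210: print(r[:3])
  print(brass(im,(265,140,310,200)))
pm=np.array([.5015,-.0727])
for t in(0,.05):print(proj("side",np.r_[pm+.19*(1-np.cos(t))*np.array([.968,-.249]),.131+.19*np.sin(t)]))
```

```text
[-6.61618491  1.69413122 -1.45919481]
((376.3089904785156, 194.99440002441406), (2.437994956970215, 16.6419677734375), 57.9946174621582)
[(np.int32(131), array([287.52, 165.27]))]
[(np.int32(147), array([286.65, 166.28]))]
[374.54519499 195.47063326]
[374.6058446  192.08116909]
```

send_rows(targets="0 0.2 -4.2 0 135;0 0.6 -8.4 0 135;0 1.0 -12.6 0 135;0 1.5 -16.7 0 135")

```text
time: 23.7
ee_pos: [0.5159, -0.0798, 0.1374]
tcp_rot: [179.6, -0.2, 75.5]
wrist_force: [-5.7, 1.6, 0.3]
opening: 0.0404
grasp_force: 3.2
```

send_rows(targets="0 0.6 -4.2 0 135;0 1.3 -8.3 0 135;0 2.1 -12.5 0 135;0 2.9 -16.6 0 135;0 3.9 -20.7 0 135;0 4.9 -24.7 0 135;0 6 -28.8 0 135")

```text
time: 24.58
ee_pos: [0.5217, -0.0813, 0.1665]
tcp_rot: [179.6, -0.2, 75.5]
wrist_force: [-5.4, 2.8, 1.1]
opening: 0.0403
grasp_force: 2.8
```

send_rows(targets="0 1.2 -4 0 135;0 2.5 -8 0 135;0 3.8 -12 0 135;0 3.8 -12 0 135")

```text
time: 25.08
ee_pos: [0.5255, -0.0823, 0.1789]
tcp_rot: [179.5, -0.2, 75.5]
wrist_force: [-5.6, 2.6, 0.4]
opening: 0.0402
grasp_force: 2.7
```

Run:
```python
from h import *
print(bot.get_obs()["wrist_force"])
im=camera("side")
for r in reds(im,(0,120,30)):
    if 350<r[0][0]<392 and r[0][1]<210: print(r[:3])
print(brass(im,(265,140,310,200)))
```

```text
[-5.60924198  2.60258283  0.42292181]
((368.9559020996094, 172.42648315429688), (2.400980234146118, 7.71743631362915), 59.03623962402344)
[(np.int32(124), array([287.77, 174.57]))]
```

Lifting tracks as on the left. Continue along the circle.

send_rows(targets="0 1.6 -4.6 0 135;0 3.4 -9.1 0 135;0 5.3 -13.6 0 135;0 7.3 -18.1 0 135;0 9.4 -22.5 0 135;0 11.6 -26.8 0 135;0 14 -31.1 0 135;0 16.4 -35.4 0 135;0 18.9 -39.5 0 135")

```text
time: 26.25
ee_pos: [0.5442, -0.0874, 0.2187]
tcp_rot: [179.5, -0.2, 75.5]
wrist_force: [-2.5, 2.4, 1.0]
opening: 0.0402
grasp_force: 1.5
```

send_rows(targets="0 2.7 -4.1 0 135;0 5.4 -8.2 0 135;0 8.2 -12.1 0 135;0 11.1 -16 0 135;0 14.2 -19.9 0 135;0 17.3 -23.6 0 135;0 20.5 -27.3 0 135;0 23.7 -30.8 0 135;0 27.1 -34.3 0 135")

```text
time: 27.38
ee_pos: [0.5701, -0.0942, 0.2531]
tcp_rot: [179.5, -0.2, 75.5]
wrist_force: [-0.8, 0.0, -0.7]
opening: 0.0399
grasp_force: 0.2
```

send_rows(targets="0 3.4 -3.4 0 135;0 7 -6.7 0 135;0 10.6 -10 0 135;0 14.3 -13.1 0 135;0 18 -16.2 0 135;0 21.9 -19.2 0 135;0 25.8 -22 0 135;0 29.7 -24.8 0 135;0 33.7 -27.4 0 135;0 37.8 -30 0 135;0 42 -32.5 0 135;0 46.2 -34.8 0 135;0 50.5 -37.1 0 135;0 54 -39.2 0 135;0 56.5 -41 0 135;0 59 -43 0 135;0 59 -43 0 135;0 59 -43 0 135")

```text
time: 29.62
ee_pos: [0.6265, -0.1089, 0.2963]
tcp_rot: [179.5, -0.2, 75.5]
wrist_force: [0.5, 0.8, 0.9]
opening: 0.0401
grasp_force: 0.0
```

Run:
```python
from h import *
print(bot.get_obs()["wrist_force"])
im=camera("side");cv2.imwrite('pics/r4c.png',cv2.resize(im[50:260,200:400],(571,600),interpolation=cv2.INTER_CUBIC))
for r in reds(im,(0,120,30)):
    if 230<r[0][0]<392 and r[0][1]<210: print(r[:3])
pm=np.array([.5015,-.0727])
for t in(1.1,1.2,1.3,1.66):print(t,proj("side",np.r_[pm+.19*(1-np.cos(t))*np.array([.968,-.249]),.131+.19*np.sin(t)]))
```

```text
[0.50758281 0.84420943 0.92947029]
((255.54017639160156, 123.51461029052734), (6.3432817459106445, 24.5877685546875), 64.98310089111328)
((334.4339599609375, 115.01888275146484), (4.944979190826416, 10.439401626586914), 74.05460357666016)
1.1 [342.57168349 118.7804153 ]
1.2 [337.07104271 113.73342664]
1.3 [331.40487336 109.35295683]
1.66 [310.79760664  99.70507836]
```

View pics/r4c.png

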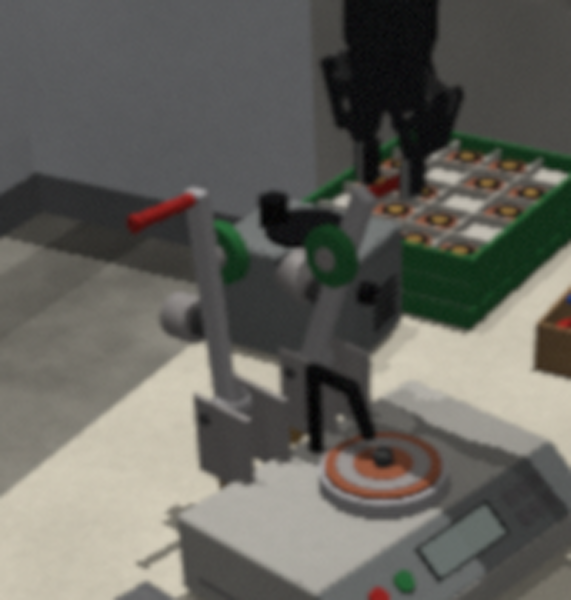

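The left arm stands on its stop and the right is at about 1.2 rad between the fingers; reach is better on this side, so I carry it to about 1.6 rad.

send_rows(targets="0 4 -1 0 135;0 8 -1 0 135;0 12 -2 0 135;0 16 -2 0 135;0 20 -2 0 135;0 24 -2 0 135;0 28 -2 0 135;0 32 -2 0 135;0 36 -2 0 135;0 40 -2 0 135;0 44 -2 0 135;0 48 -2 0 135;0 52 -2 0 135;0 52 -2 0 135;0 52 -2 0 135")

```text
time: 31.55
ee_pos: [0.6769, -0.1219, 0.2988]
tcp_rot: [179.5, -0.2, 75.5]
wrist_force: [0.6, -0.7, -0.1]
opening: 0.0401
grasp_force: 0.3
```

send_rows(targets="0 0 0 0 120;0 0 0 0 105;0 0 0 0 90;0 0 0 0 60;0 0 0 0 30;0 0 0 0 0;0 0 0 0 0;0 0 0 0 0")

```text
time: 32.55
ee_pos: [0.6769, -0.1219, 0.2988]
tcp_rot: [179.5, -0.2, 75.5]
wrist_force: [0.3, 0.9, -0.1]
opening: 0.0856
grasp_force: 0.0
```

Run:
```python
from h import *
print(bot.get_obs()["wrist_force"],bot.get_obs()["q"].round(1))
for r in reds(camera("side"),(0,120,30)):
    if 230<r[0][0]<392 and r[0][1]<210: print(r)
```

```text
[ 0.25537534  0.88809033 -0.09670126] [-1.030e+01  2.910e+01  4.780e+01  1.082e+02  1.000e-01  9.420e+01]
((255.54017639160156, 123.51461029052734), (6.3432817459106445, 24.5877685546875), 64.98310089111328, [[243.10000610351562, 125.80000305175781], [265.29998779296875, 115.4000015258789], [268.0, 121.19999694824219], [245.6999969482422, 131.60000610351562]])
((312.6499938964844, 98.94999694824219), (5.375871658325195, 18.34120750427246), 71.56504821777344, [[303.1000061035156, 99.30000305175781], [320.5, 93.5], [322.20001220703125, 98.5999984741211], [304.79998779296875, 104.4000015258789]])
```

Right pin matches 1.66 rad. Withdraw upward, then forward.

send_rows(targets="0 0 -8 0 0;0 0 -18 0 0;0 0 -28 0 0;0 0 -40 0 0;0 0 -52 0 0;0 0 -52 0 0;0 -20 -52 0 0;0 -50 -52 0 0;0 -90 -52 0 0;0 -130 -52 0 0;0 -160 -52 0 0;0 -160 -52 0 0;0 -160 -52 0 0")

```text
time: 34.22
ee_pos: [0.5218, -0.0821, 0.3492]
tcp_rot: [179.5, -0.2, 75.5]
wrist_force: [-0.2, -0.6, -0.7]
opening: 0.0855
grasp_force: 0.0
```

Run:
```python
from h import *
print(bot.get_obs()["time"],bot.get_obs()["wrist_force"])
im=camera("side");cv2.imwrite("pics/end.png",im)
for r in reds(im,(0,120,30)):
    if 230<r[0][0]<392 and r[0][1]<210: print(r)
```

```text
34.225 [-0.20307206 -0.58250859 -0.746894  ]
((255.51280212402344, 123.52738952636719), (6.3432817459106445, 24.648181915283203), 64.98310089111328, [[243.0, 125.9000015258789], [265.29998779296875, 115.4000015258789], [268.0, 121.19999694824219], [245.6999969482422, 131.60000610351562]])
((312.7926940917969, 99.1341552734375), (4.958855152130127, 18.368717193603516), 65.224853515625, [[303.3999938964844, 100.69999694824219], [320.1000061035156, 93.0], [322.20001220703125, 97.5], [305.5, 105.19999694824219]])
```

View pics/end.png

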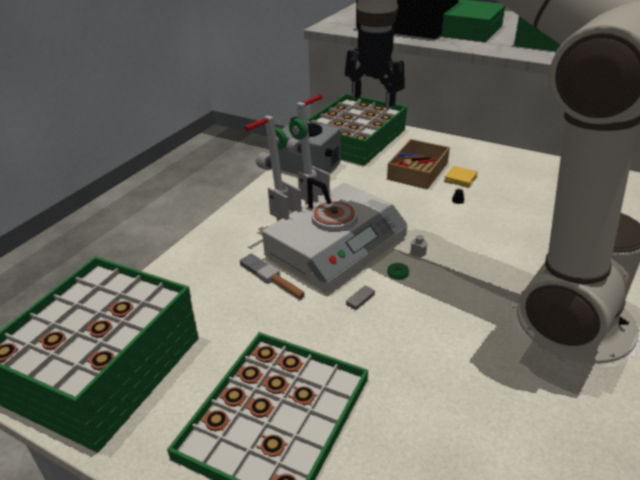

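Both arms stand upright, with pins at (256,123) and (313,99). The gripper is clear and the loose things look unmoved.

```bash
python3 -c "
from workcell import ticket
print(ticket.job_done())"
```

```text
the job is handed in; nothing more can be done
None
```

Both wheel arms now stand up against their rear stops at about 1.66 rad by camera; the job was handed in at about 34 s of the 64 s allowed, and no verdict came back.

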